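# Scan the job tag, then hold the cam lift at the top

### The job

Take the cordless barcode scanner out of its dock, aim its window squarely at the barcode tag on the cam lift fixture from about 8 cm away, hold it steady there for two seconds, and then stand the scanner back upright in its dock. Then, leaving the bushing, regulator and spanner alone, swing the fixture's cam lever up by its handle until the lift table is at its highest point, and finish the program while still holding the lever there: it springs back when let go, and past the top the table sinks again.

Things in the scene. Friction and masses are not known exactly. Their poses are not given: they have to be found in the camera images.
- scanner_mid (a point): centre of the cordless stick barcode scanner, grey plastic, 0.17 kg, standing upright on its window in the dock; the point lies on its axis in the handle, 78 mm above the scanning window. +z runs up the handle; the scanner looks along -z, out of the window in the middle of its flat underside. Head 62 x 46 mm (x, y), 37 mm tall; above it a straight handle 34 mm (x) by 28 mm (y), up to 155 mm above the window, to be gripped 45 to 145 mm above the window.
- dock: black shallow open tray fixed to the bench that the scanner stands in, 90 x 74 mm (x, y), rim 20 mm high, walls and floor 6 mm thick (inside 78 x 62 mm: 8 mm free all round the scanner's head when their axes are parallel). Origin: centre of its underside on the bench; the scanner's window rests 6 mm above it, with the scanner's x along the dock's x.
- fixture: cam lift fixture bolted to the bench: steel base plate reaching 100 mm to both sides of the origin in x, and from -180 to +120 mm in y; two bearing cheeks, lift table (top about 140 mm high, within 75 mm of the origin, carrying a roller bearing block up to 211 mm high, 222 mm when lifted). Origin: on the bench under the cam. Its front (-x) looks roughly to the robot. The lever swings in front of it and starts leaning to its +y side.
- tag: white barcode tag, 44 x 58 mm, on a sloped steel plate at the -y side of the fixture, 135 mm from its origin. Origin: centre of its face, 58 mm above the bench; +z is straight out of the face, 30 degrees off vertical, leaning to the fixture's front (-x).
- lever_grip (a point): middle of the lever's handle grip: a black round bar 18 mm thick, 90 mm long along the fixture's x, open to the front; this point lies 48 mm from the lever's arm. It can be pinched from above, fingers closing across it along the fixture's y; it then turns between the fingers as the lever swings. Axes turn with the lever.
- lever_axle (a point): point on the lever's hinge line, in the same upright plane as lever_grip; 85 mm above the bench. The hinge line runs along the fixture's x; the handle moves on a circle of radius 130 mm about this point. Fixed axes, those of the fixture.
- lever (a joint): cam lever angle, rad. 0: at its lower stop, leaning to the fixture's +y side, 25 degrees above level. Grows as the handle rises and swings over towards -y. The lift is highest at 1.135, when the lever stands straight up; beyond that the table sinks again (stop at 2.0). A spring and the load push it back to 0: about 6 to 10 N at the handle all along the swing.
- lift (a joint): height of the lift table above its lowest place, m: 0 at the start, 0.0115 at the highest point of the cam.
- bushing: loose steel flanged bushing, 84 mm wide and 75 mm tall, upright; leave alone. Origin: centre of its underside.
- regulator: loose air regulator, 50 mm aluminium block with a black knob, 75 mm tall; leave alone. Origin: centre of its underside.
- spanner: loose steel spanner lying on the bench, about 200 mm long; leave alone. Origin: under its middle.
Not all that is in view belongs to the job. There is more than one size of the dock; the job needs the smallest. What is meant by the part that bears scanner_mid is not brown, and is the larger of those in its own colour.

How it is judged (in metres and radians):
On the way, in this order (a step that is already met when the one before it is completed fails the run):
1. the gripped scanner is aimed squarely at the tag from 4 to 13 cm and held steady for a second (x of tag in the frame of scanner_mid between -0.018 and 0.018 m and y of tag in the frame of scanner_mid between -0.018 and 0.018 m and z of tag in the frame of scanner_mid between -0.208 and -0.118 m and angle between the z axis of scanner_mid and the z axis of tag, either way round below 0.3 rad and linear speed of scanner below 0.03 m/s and contact force between the fingers and scanner above 0.5 N), for 1 s.
2. the scanner stands upright in its dock again, let go (horizontal distance between scanner_mid and dock below 0.02 m and angle between scanner_mid's own z axis and vertical below 0.15 rad and height (world z) of scanner_mid below 0.093 m and contact force between the fingers and scanner below 0.1 N), for 0.2 s.
3. the lever is at the cam's highest lift, held by the fingers (value of joint lever between 0.985 and 1.285 rad and contact force between the fingers and lever above 1 N), for 0.2 s.
At the end, for the whole second after the job is handed in: Fingers hold the lever (over 1 N), still, within 0.15 rad of the highest point (joint 1.135), table over 10.5 mm up; scanner released in its dock, within 20 mm of its centre and 0.15 rad of upright; bushing, regulator, spanner within 20 mm of their starts (all of step 2 and all of step 3 and velocity of joint lever between -0.1 and 0.1 rad/s and value of joint lift above 0.0105 m and distance of each of bushing, regulator, spanner from where it was at the start of the episode below 0.02 m); the arm keeps its last pose, push and grip.
It fails at once if the lever is raised while the scanner is out of its dock (value of joint lever above 0.4 rad and horizontal distance between scanner_mid and dock above 0.1 m).
It fails at once if the bushing is pushed away (distance of bushing from where it was at the start of the episode above 0.03 m).
It fails at once if the regulator is pushed away (distance of regulator from where it was at the start of the episode above 0.03 m).
It fails at once if the spanner is pushed away (distance of spanner from where it was at the start of the episode above 0.03 m).
It also fails if it takes over 72 s, if anything falls off the work surface, if the arm or the gripper's body presses on something with over 40 N, if the wrist force passes 120 N, or if a joint passes its speed limit or range.

### The arm

A 6-joint arm with a two-finger parallel gripper is mounted at the origin on the work surface. World frame = base frame: x ahead of the robot, y to its left, z up, the work surface at z = 0. Lengths are in m, angles in degrees, forces in N, time in s.
With the tool pointing down it reaches from about 0.35 to 0.775 m from the base axis. Payload 7.3 kg.
Tool frame: the origin (TCP) lies midway between the tips of the shut fingers; the grasp point (between the pads) lies 19 mm behind it; z points along the fingers, y is the direction in which the jaws open and shut (so a half turn about z gives the same grasp; the last joint's range is limited). The gripper opens to 92 mm and grips with 3 to 60 N. Pads are 19 mm wide; open, the fingers measure 130 mm over their backs; the gripper's body (75 mm by 190 mm) begins 47 mm behind the grasp point.
Start: joints at [63.083, 19.595, 87.324, -0, 73.075, -8.365], TCP at [0.167, 0.498, 0.227] pointing down, gripper open.
Joint ranges: [-145.02, 145.02], [-44.19, 115.74], [2.07, 154.8], [-57.11, 237.11], [16.16, 152.29], [-177.93, 177.93]. Speed limits (degrees/s): [147.25, 147.25, 180, 180, 180, 180].

### API

Orientations are given as [roll, pitch, yaw] about the fixed x, y, z axes, in that order (R = Rz(yaw) Ry(pitch) Rx(roll)).
In Python, from cell import ctrl, jaws, inverse_kinematics, viewer, job, get_time, get_qpos, get_joint_vel, get_joint_torque, get_position, get_ee_rot, get_ft_force, get_wrist_torque, get_opening gives the robot as it stands. Calls block until the motion is done:
- ctrl.movep(position, orientation): joint-space move of the TCP to a pose.
- ctrl.servo_line(position, v=0.15, ori=None, threshold=None): straight line of the TCP; ori=None keeps the orientation; v is the mean speed in m/s. With threshold (N) it stops when the force on the tool has changed by that much, and returns True; else False.
- ctrl.set_joints(angles): joint-space move.
- jaws.ungrasp() and jaws.gripper_close(effort=None): open the fingers fully, or close them until they stop; effort is the grip in N (None keeps the last).
- ctrl.pause(seconds).
- inverse_kinematics(position, orientation): joint angles nearest the present ones, or None.
- viewer.capture(name): name is "scene" or "top"; returns the picture (384x512x3 uint8, blue, green, red); there is no depth.
- viewer.get_calibration(name): a dict with "camera_matrix" (3x3 intrinsics, pixels), "eye" and "attitude" of the camera in the world. Camera axes: x right, y down, z forward; pixel columns grow to the right and rows downward; lengths in m; the calibration is good to about 2 mm. A picture is of the moment at which its call begins. get_calibration takes no time and is no camera call.
A pose or a line that the arm cannot do raises ctrl.IKError and nothing moves.
- job.job_done(): hands the job in, once; it reports no verdict.
Readings, each from a call of its own:
- get_time(): time.
- get_qpos(): joint angles.
- get_joint_vel(): joint speeds.
- get_joint_torque(): joint torques, N m.
- get_position(): TCP position.
- get_ee_rot(): TCP orientation.
- get_ft_force(): force on the tool from outside, world axes, zero at the start.
- get_wrist_torque(): the same for the moment, N m.
- get_opening(): opening from 0.0 (shut) to 1.0 (fully open).
Only numpy, scipy, OpenCV 4.12 (cv2) and the standard library are available. Lean on these libraries where they do the work, as an engineer would, in place of code of your own. Each camera call takes 0.05 s, during which the arm holds its last target.

## Working session

There is one attempt and no reset: what is moved stays moved. The work goes in short steps, each a Python script; the robot and the scene stay as the last script left them, time stands still between calls to the robot, and variables do not carry over. Pictures are saved under pics/ and viewed, and the job is handed in when it is done.

```bash
ls; mkdir -p pics
python3 - <<'E'
from cell import *
import cv2
for n in("scene","top"):
    im=viewer.capture(n); cv2.imwrite(f"pics/{n}0.png",cv2.resize(im,(800,600),interpolation=cv2.INTER_CUBIC)); cv2.imwrite(f"pics/{n}_raw.png",im)
    print(n,viewer.get_calibration(n))
print(get_time(),get_qpos())
E
```

```text
pics
scene {'camera_matrix': array([[426.88752346,   0.        , 256.4677325 ],
       [  0.        , 426.88752346, 196.077734  ],
       [  0.        ,   0.        ,   1.        ]]), 'eye': array([1.16601362, 0.47357126, 1.18741362]), 'attitude': array([-145.42643846,   -0.83433189,  123.38273813])}
top {'camera_matrix': array([[370.39235812,   0.        , 256.56679971],
       [  0.        , 370.39235812, 188.57796438],
       [  0.        ,   0.        ,   1.        ]]), 'eye': array([0.41725461, 0.04219238, 1.3333056 ]), 'attitude': array([-175.617967  ,    0.63891633,  -89.73603317])}
0.1 [ 6.30836068e+01  1.96341031e+01  8.73704720e+01 -8.64122697e-04
  7.30761209e+01 -8.36511542e+00]
```

View pics/scene0.png

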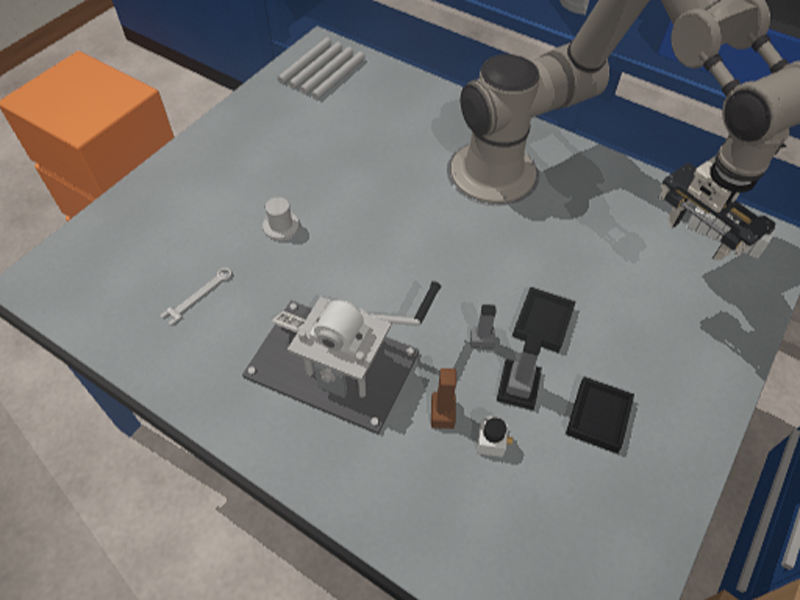

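View pics/top0.png

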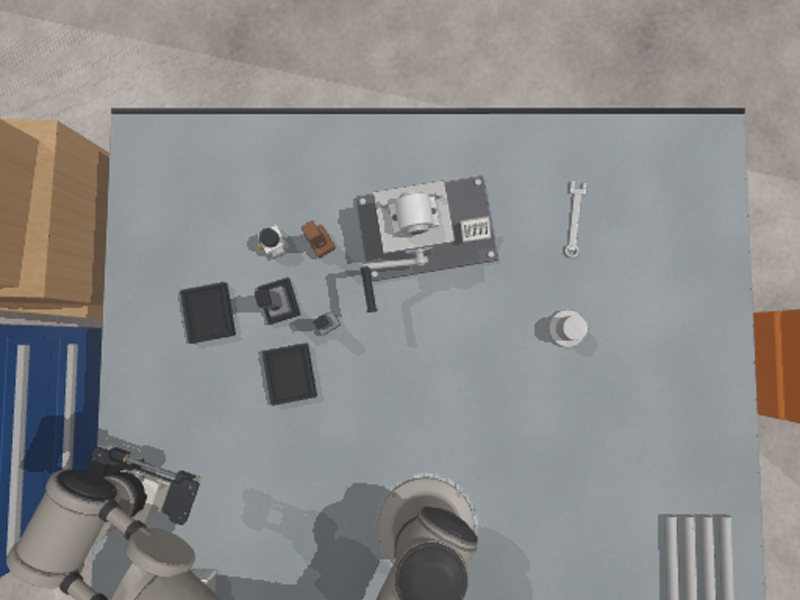

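Scene view: the scanner candidates are the grey one in the dock (518,375), a smaller grey one (485,325) and a brown one (445,395). The dock candidates are (518,380), (545,318) and (600,412). The job's pair looks like the grey scanner in the small dock, so I'll check it in close crops.

```bash
cat > h.py <<'E'
import numpy as np, cv2
from scipy.spatial.transform import Rotation as R
from cell import *
def cam(n):
    c=viewer.get_calibration(n); return c["camera_matrix"],np.array(c["eye"]),R.from_euler('xyz',c["attitude"],degrees=True).as_matrix()
def proj(n,P):
    K,e,A=cam(n); p=K@(A.T@(np.array(P,float)-e)); return p[:2]/p[2]
def ray(n,uv):
    K,e,A=cam(n); d=A@np.linalg.inv(K)@np.array([uv[0],uv[1],1.]); return e,d/np.linalg.norm(d)
def onz(n,uv,z):
    e,d=ray(n,uv); return e+d*(z-e[2])/d[2]
def tri(uv1,uv2):
    e1,d1=ray("scene",uv1); e2,d2=ray("top",uv2)
    A=np.stack([d1,-d2],1); s=np.linalg.lstsq(A,e2-e1,rcond=None)[0]
    a,b=e1+s[0]*d1,e2+s[1]*d2; return (a+b)/2,np.linalg.norm(a-b)
def crop(im,x0,y0,w,h,k): return cv2.resize(im[y0:y0+h,x0:x0+w],None,fx=k,fy=k,interpolation=cv2.INTER_CUBIC)
E
python3 - <<'E'
from h import *
s=cv2.imread("pics/scene_raw.png");t=cv2.imread("pics/top_raw.png")
cv2.imwrite("pics/s1.png",crop(s,270,170,145,130,5))   # scene
cv2.imwrite("pics/t1.png",crop(t,110,130,110,135,4))
cv2.imwrite("pics/s2.png",crop(s,150,170,140,110,5))
cv2.imwrite("pics/t2.png",crop(t,210,105,120,100,6))
E
```

```text
(no output)
```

View pics/s1.png

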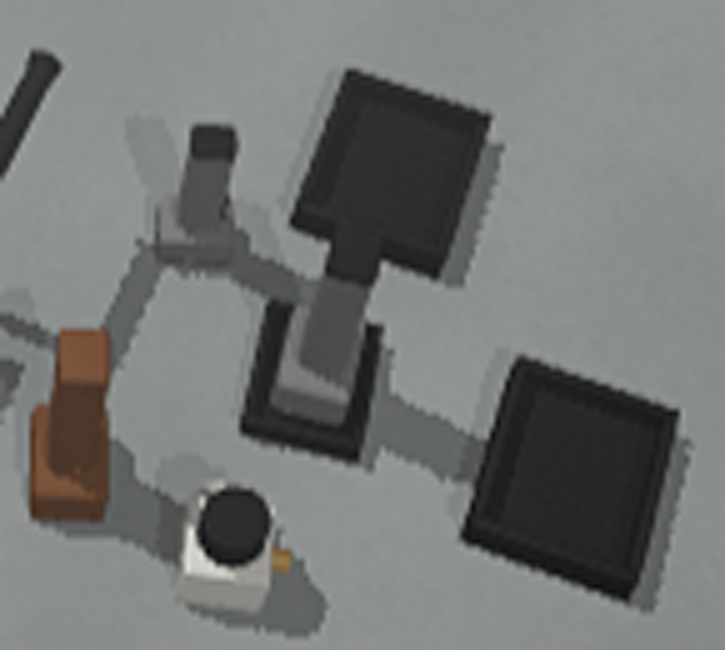

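View pics/t1.png

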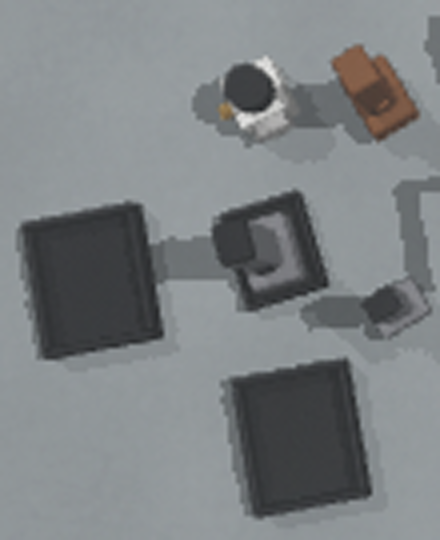

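View pics/s2.png

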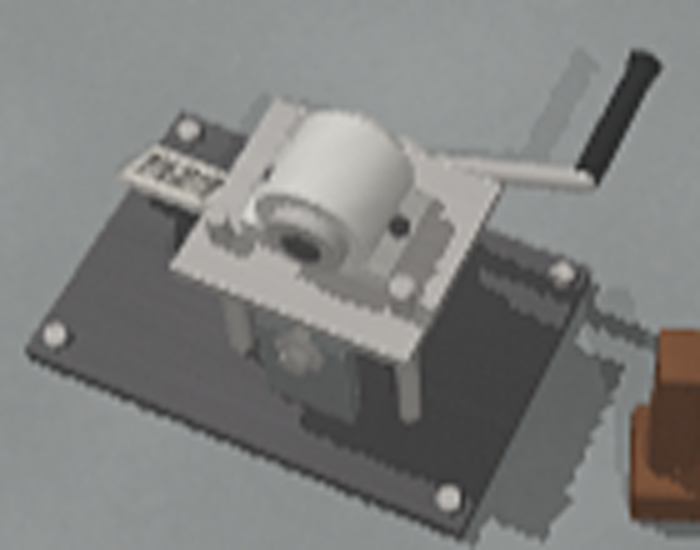

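View pics/t2.png

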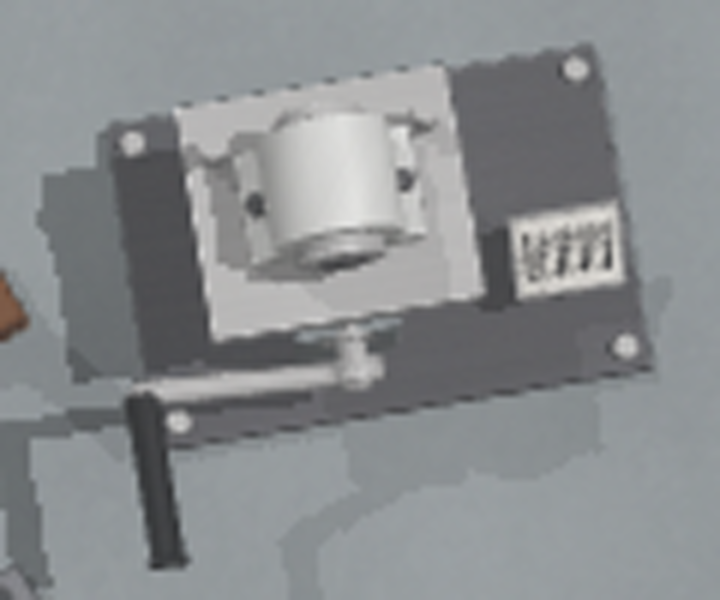

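Confirmed: the grey scanner with the black cap stands in the smallest dock, with the cap at top-crop (235,240) and the dock around (272,250). Next I'll measure the dock, scanner, fixture, tag and lever.

Run:
```python
from h import *
np.set_printoptions(precision=4,suppress=True)
T=lambda p,o,k:(np.array(p,float)+.5)/k-.5+np.array(o)
t1=lambda p:T(p,(110,130),4); t2=lambda p:T(p,(210,105),6); s1=lambda p:T(p,(270,170),5); s2=lambda p:T(p,(150,170),5)
print("dock top"); d=[onz("top",t1(p),.02) for p in [(298,190),(328,283),(247,310)]]; print(np.array(d)); print("sizes",np.linalg.norm(d[0]-d[1]),np.linalg.norm(d[2]-d[1]),"ctr",(d[0]+d[2])/2)
v=d[0]-d[1]; print("yaw",np.degrees(np.arctan2(v[1],v[0])), np.degrees(np.arctan2(*(d[2]-d[1])[::-1]))-90)
print("dock scene"); d=[onz("scene",s1(p),.02) for p in [(382,325),(360,458),(243,430)]]; print(np.array(d)); print("sizes",np.linalg.norm(d[0]-d[1]),np.linalg.norm(d[2]-d[1]),"ctr",(d[0]+d[2])/2)
for k in range(2):
  v=d[2*k]-d[1]; print("ang",np.degrees(np.arctan2(v[1],v[0])))
print("bolts")
bt=[onz("top",t2(p),.014) for p in [(133,142),(576,68),(627,345),(178,421)]]
bs=[onz("scene",s2(p),.014) for p in [(564,271),(448,497),(54,334),(188,130)]]
for b in (bt,bs):
  b=np.array(b);print(b,"ctr",b.mean(0)); 
  for i in range(4): v=b[i]-b[i-1];print(np.linalg.norm(v),np.degrees(np.arctan2(v[1],v[0])))
print("bolt tri");[print(tri(s2(a),t2(b))) for a,b in zip([(564,271),(448,497),(54,334),(188,130)],[(178,421),(133,142),(576,68),(627,345)])]
print("lever ends"); print(tri(s2((648,60)),t2((168,562))),tri(s2((588,178)),t2((143,400))))
tc=[(508,216),(618,201),(626,284),(518,300)]
print("tag");q=np.array([onz("top",t2(p),.058) for p in tc]);print(q,q.mean(0))
c=t2(np.array(tc).mean(0));print(onz("top",c,.058))
print("tag corner tri far-left",tri(s2((122,178)),t2((626,284))),tri(s2((155,145)),t2((618,201))))
```

```text
dock top
[[0.5579 0.3163 0.02  ]
 [0.4749 0.288  0.02  ]
 [0.4506 0.3596 0.02  ]]
sizes 0.0876959432865705 0.07564027832594815 ctr [0.5043 0.338  0.02  ]Traceback (most recent call last):
  File "<stdin>", line 6, in <module>
TypeError: return arrays must be of ArrayType
```

```bash
cat > m.py <<'E'
from h import *
np.set_printoptions(precision=4,suppress=True)
T=lambda p,o,k:(np.array(p,float)+.5)/k-.5+np.array(o)
t1=lambda p:T(p,(110,130),4); t2=lambda p:T(p,(210,105),6); s1=lambda p:T(p,(270,170),5); s2=lambda p:T(p,(150,170),5)
ang=lambda v:np.degrees(np.arctan2(v[1],v[0]))
E
python3 - <<'E'
from m import *
d=[onz("top",t1(p),.02) for p in [(298,190),(328,283),(247,310)]]; print("top yaw",ang(d[0]-d[1]),ang(d[2]-d[1])-90)
d=[onz("scene",s1(p),.02) for p in [(382,325),(360,458),(243,430)]]; print(np.array(d)); print("sizes",np.linalg.norm(d[0]-d[1]),np.linalg.norm(d[2]-d[1]),"ctr",(d[0]+d[2])/2,ang(d[0]-d[1]),ang(d[2]-d[1]))
print("bolts")
bt=[onz("top",t2(p),.014) for p in [(133,142),(576,68),(627,345),(178,421)]]
bs=[onz("scene",s2(p),.014) for p in [(564,271),(448,497),(54,334),(188,130)]]
for b in (bt,bs):
  b=np.array(b);print(b,"ctr",b.mean(0)); 
  for i in range(4): v=b[i]-b[i-1];print(np.linalg.norm(v),ang(v))
print("bolt tri");[print(*tri(s2(a),t2(b))) for a,b in zip([(564,271),(448,497),(54,334),(188,130)],[(178,421),(133,142),(576,68),(627,345)])]
print("lever ends"); print(*tri(s2((648,60)),t2((168,562))),*tri(s2((588,178)),t2((143,400))))
tc=[(508,216),(618,201),(626,284),(518,300)]
print("tag");q=np.array([onz("top",t2(p),.058) for p in tc]);print(q,q.mean(0))
print("tag corner tri",*tri(s2((122,178)),t2((626,284))),*tri(s2((155,145)),t2((618,201))))
print("scanner cap top corners @.161")
for p in [(213,225),(245,218),(254,262),(222,270)]: print(onz("top",t1(p),.161))
E
```

```text
top yaw 18.859065051983375 18.723959067865053
[[0.4504 0.3589 0.02  ]
 [0.5405 0.3892 0.02  ]
 [0.5634 0.3214 0.02  ]]
sizes 0.09505382547091688 0.07154450946250493 ctr [0.5069 0.3401 0.02  ] -161.40946249182994 -71.35761009209205
bolts
[[ 0.737   0.1482  0.014 ]
 [ 0.7829 -0.1189  0.014 ]
 [ 0.6144 -0.1485  0.014 ]
 [ 0.5678  0.1197  0.014 ]] ctr [0.6755 0.0001 0.014 ]
0.17162803668532378 9.577168089053824
0.2710875650078798 -80.25771260359173
0.17109257120404436 -170.06732873620038
0.2721512118813429 99.8550674001819
[[ 0.5605  0.1178  0.014 ]
 [ 0.7308  0.1455  0.014 ]
 [ 0.7766 -0.1219  0.014 ]
 [ 0.6086 -0.1497  0.014 ]] ctr [ 0.6691 -0.0021  0.014 ]
0.2717379265547676 100.1840183122953
0.1725282747167736 9.258395017983732
0.27132673417632786 -80.2904125806985
0.17027554524743363 -170.6123442851952
bolt tri
[0.5662 0.1199 0.0239] 0.0019495578571752834
[0.7345 0.1478 0.0234] 0.0007994358832043437
[ 0.78   -0.1174  0.0236] 0.0008362977260177058
[ 0.6127 -0.1465  0.0217] 0.001952635917006919
lever ends
[0.4761 0.118  0.1462] 0.003007738192381338 [0.5644 0.1321 0.1393] 0.0017911584316634194
tag
[[ 0.6831 -0.0737  0.058 ]
 [ 0.6921 -0.1375  0.058 ]
 [ 0.6434 -0.1418  0.058 ]
 [ 0.6339 -0.0793  0.058 ]] [ 0.6631 -0.1081  0.058 ]
tag corner tri [ 0.6569 -0.156   0.0094] 0.017101627682507427 [ 0.6761 -0.1215  0.105 ] 0.02165119288921357
scanner cap top corners @.161
[0.5145 0.3542 0.161 ]
[0.5202 0.3287 0.161 ]
[0.4852 0.3208 0.161 ]
[0.4787 0.3461 0.161 ]
```

Run:
```python
from m import *
s=cv2.imread("pics/scene_raw.png");t=cv2.imread("pics/top_raw.png")
a=crop(t,155,170,70,45,11);cv2.imwrite("pics/t3.png",a)
a=crop(s,270,205,80,65,10);cv2.imwrite("pics/s3.png",a)
a=np.hstack([crop(t,288,132,32,30,12),crop(s,168,190,34,30,12)]);cv2.imwrite("pics/tag.png",a)
```

```text
(no output)
```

View pics/t3.png

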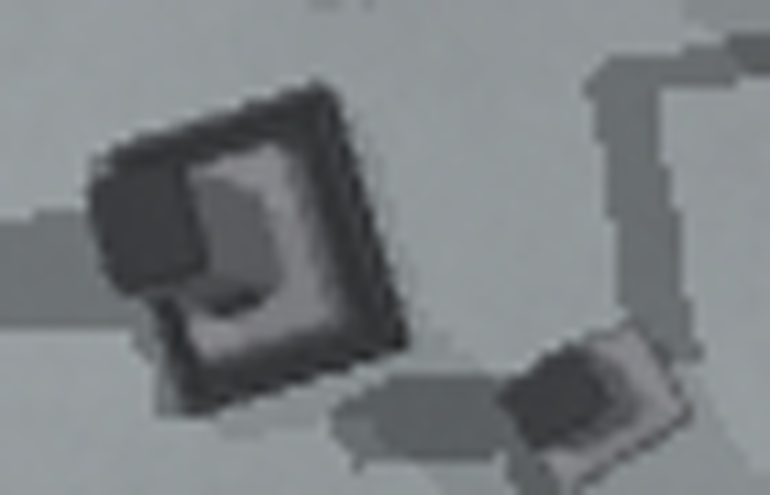

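View pics/s3.png

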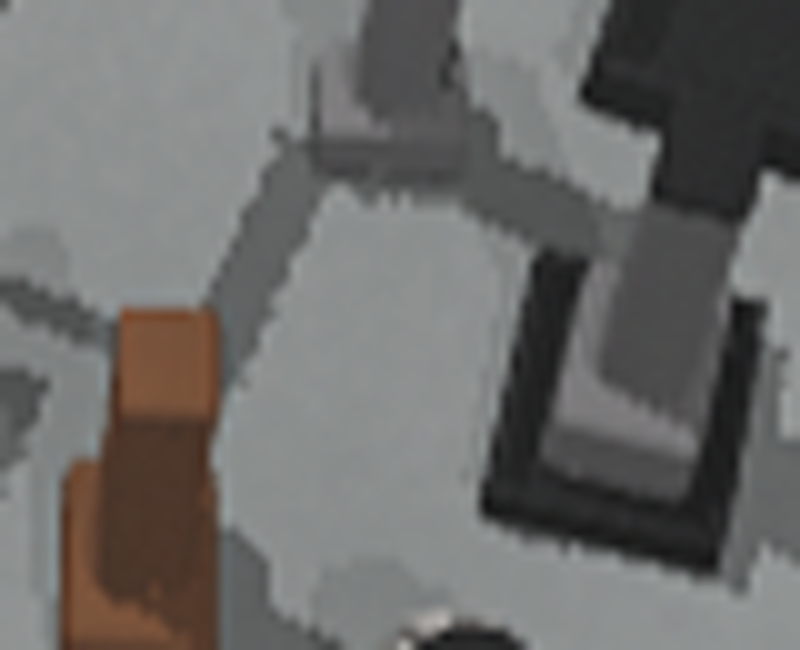

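View pics/tag.png

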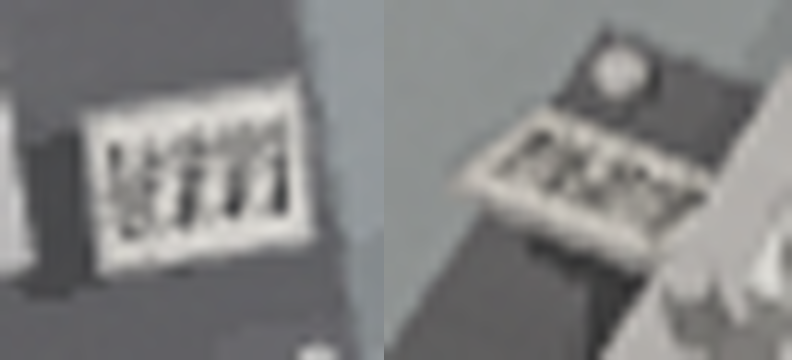

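Run:
```python
from m import *
t3=lambda p:T(p,(155,170),11); s3=lambda p:T(p,(270,205),10); g=lambda p:T(p,(288,132),12); gs=lambda p:T((p[0]-384,p[1]),(168,190),12)
h=np.array([onz("top",t3(p),.043) for p in [(278,145),(337,328),(200,362)]]);print("head",h,np.linalg.norm(np.diff(h,axis=0),axis=1),(h[0]+h[2])/2,ang(h[0]-h[1]))
h=np.array([onz("scene",s3(p),.043) for p in [(697,452),(545,422),(600,245)]]);print("head sc",h,np.linalg.norm(np.diff(h,axis=0),axis=1),(h[0]+h[2])/2,ang(h[1]-h[2]))
c=np.array([onz("top",t3(p),.161) for p in [(90,195),(185,165),(208,265),(120,295)]]);print("cap",c.mean(0))
d=np.array([onz("top",t3(p),.02) for p in [(92,165),(325,82),(407,345),(178,412)]]);print("dock",(d[1]+d[3])/2,ang(d[1]-d[2]))
print("tag ctr",onz("top",g((200,173)),.058), onz("top",g((200,178)),.058))
a,b=tri(gs((545,105)),g((318,232))),tri(gs((455,180)),g((293,78)));print(*a,*b,np.linalg.norm(a[0]-b[0]))
v=b[0]-a[0];print("slope",np.degrees(np.arctan2(v[2],np.hypot(v[0],v[1]))),ang(v))
# others
print("small scanner cap tri",*tri(s1((215,140)),t3((550,395))))
print("brown top tri",*tri(s1((85,355)),t1((358,70))))
print("regulator knob", *tri(s1((235,525)),t1((250,87))))
print([inverse_kinematics([.5,.338,.105],[180,0,18.7]),inverse_kinematics([.5,.338,.28],[180,0,18.7])])
n=R.from_euler('xyz',[180,-30,9.7],degrees=True).as_matrix()[:,2];print(n)
print(inverse_kinematics(np.array([.6631,-.108,.058])-n*.179,[180,-30,9.7]))
```

```text
head [[0.5356 0.3263 0.043 ]
 [0.4773 0.3063 0.043 ]
 [0.4664 0.3497 0.043 ]] [0.0616 0.0448] [0.501 0.338 0.043] 18.918225862407084
head sc [[0.5228 0.3677 0.043 ]
 [0.5393 0.3249 0.043 ]
 [0.4753 0.3098 0.043 ]] [0.046  0.0658] [0.499  0.3387 0.043 ] 13.250710686623606
cap [0.5    0.3367 0.161 ]
dock [0.5047 0.3392 0.02  ] 18.303809364886014
tag ctr [ 0.6643 -0.1082  0.058 ] [ 0.6628 -0.1082  0.058 ]
[ 0.647  -0.1413  0.0522] 0.0040863367895479195 [ 0.6882 -0.1323  0.0748] 0.0015692593650092365 0.04785709309728531
slope 28.23891546776324 12.346350505113499
small scanner cap tri [0.4539 0.2264 0.1217] 0.0004621015134687671
brown top tri [0.6407 0.2431 0.1525] 0.002616319148009026
regulator knob [0.6423 0.3514 0.0649] 0.0020972871807318698
[array([26.7861, 34.2244, 83.6107, -0.    , 62.1649, 98.0861]), array([26.7861, 26.3137, 68.5576, -0.    , 85.1287, 98.0861])]
[ 0.4929  0.0842 -0.866 ]
[-29.6253  14.6167 104.2962  29.0235  40.7754  31.8546]
```

Run:
```python
from m import *
t0=get_time()
ctrl.movep([.5,.338,.28],[180,0,18])
ctrl.servo_line([.5,.338,.106],v=.12,threshold=15)
print(get_position(),get_ft_force())
im=viewer.capture("scene");cv2.imwrite("pics/g0.png",crop(im,270,130,145,130,5))
jaws.gripper_close(effort=35)
print(get_opening()*92,get_position(),get_ft_force(),get_time())
```

```text
[0.5004 0.3382 0.1067] [ 0.1275  0.5186 -0.3987]
28.212944553144563 [0.5   0.338 0.106] [ 0.1996  0.3165 -0.0558] 4.4
```

View pics/g0.png

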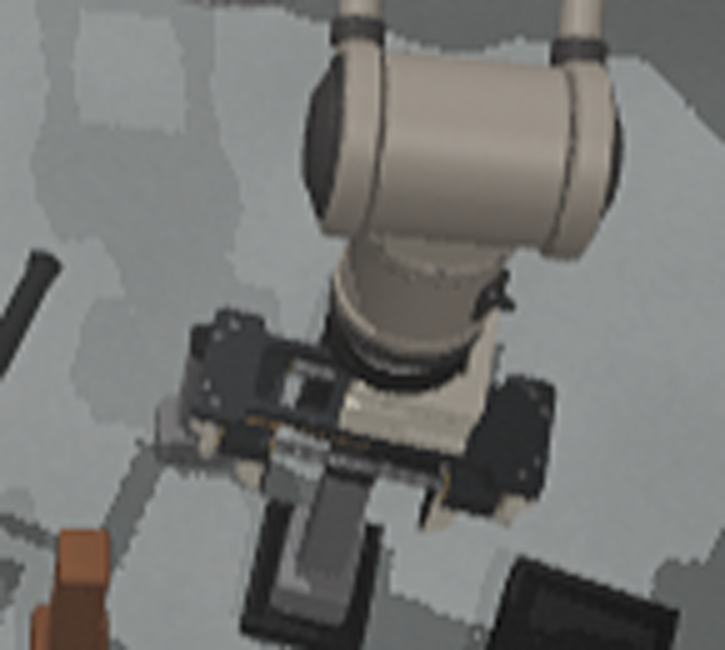

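The opening is 28.2 mm, which matches the handle's 28 mm, and the crop shows the handle between the fingers. Lifting and aiming next.

Run:
```python
from m import *
ctrl.servo_line([.5,.338,.36],v=.15)
print(get_opening()*92,get_ft_force())
ctrl.movep([.42,.1,.38],[180,-10,14])
o=[180,-30,9.7]
n=-R.from_euler('xyz',o,degrees=True).as_matrix()[:,2]
tag=np.array([.6635,-.108,.058])
ctrl.movep(tag+n*.26,o)
ctrl.servo_line(tag+n*.18,v=.1)
ctrl.pause(.3)
print(get_position(),tag+n*.18,get_ee_rot(),get_opening()*92,get_time())
for k in("scene","top"):
    im=viewer.capture(k);cv2.imwrite(f"pics/a_{k}.png",im)
    m=tag+n*.158;print(proj(k,tag),proj(k,m),proj(k,tag+n*.08),proj(k,tag+n*.235))
a=np.hstack([crop(cv2.imread("pics/a_scene.png"),140,130,100,120,4),crop(cv2.imread("pics/a_top.png"),250,110,100,120,4)]);cv2.imwrite("pics/a.png",a)
```

```text
27.921720242787508 [-0.2832 -0.7871 -2.5454]
[ 0.5748 -0.1234  0.2143] [ 0.5748 -0.1232  0.2139] [179.969  -30.0336   9.6995] 28.113709499992325 9.55
[184.991  205.6221] [192.2839 160.3329] [188.5846 183.3059] [196.1414 136.3778]
[304.1491 146.1725] [313.7589 162.6296] [308.7334 154.0233] [319.3642 172.229 ]
```

View pics/a.png

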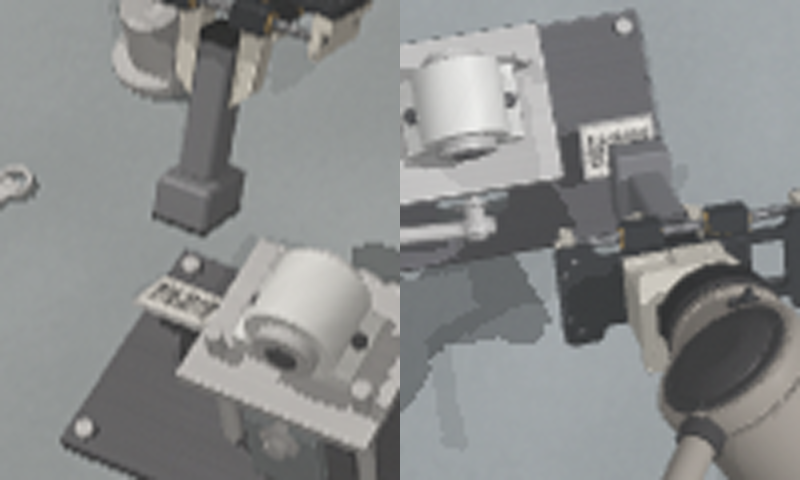

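The head's underside is at about (190,182) px, against (188.6,183.3) predicted, so it is aimed at the tag. I'll hold, then return.

Run:
```python
from m import *
ctrl.pause(2.5)
o=[180,-30,9.7]
n=-R.from_euler('xyz',o,degrees=True).as_matrix()[:,2]
tag=np.array([.6635,-.108,.058])
ctrl.servo_line(tag+n*.26,v=.12)
ctrl.movep([.42,.1,.38],[180,-10,14])
ctrl.movep([.502,.3385,.30],[180,0,18]); ctrl.pause(.3)
print(get_opening()*92,get_ft_force())
im=viewer.capture("scene");cv2.imwrite("pics/r0.png",crop(im,270,110,145,150,4))
print(ctrl.servo_line([.502,.3385,.15],v=.12,threshold=12))
print(ctrl.servo_line([.502,.3385,.106],v=.05,threshold=8),get_position(),get_ft_force(),get_time())
im=viewer.capture("scene");cv2.imwrite("pics/r1.png",crop(im,270,130,145,150,4))
```

```text
27.73561757900797 [-0.4157  0.0164 -1.3941]
False
True [0.5015 0.3382 0.1059] [-0.4547 -0.0443  4.2903] 17.6667
```

View pics/r0.png

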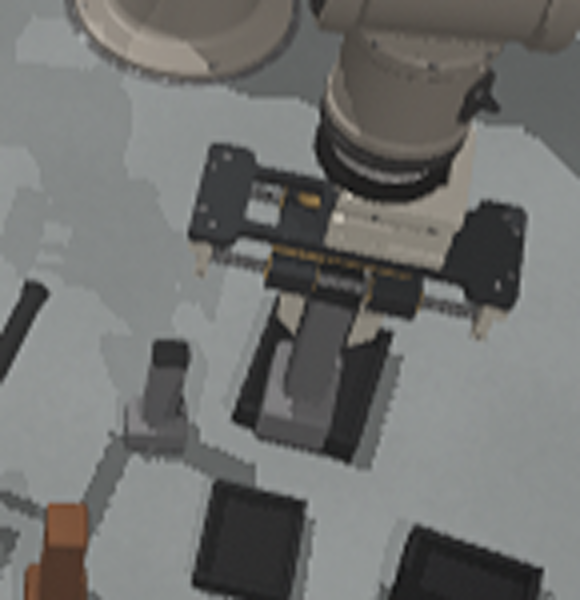

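View pics/r1.png

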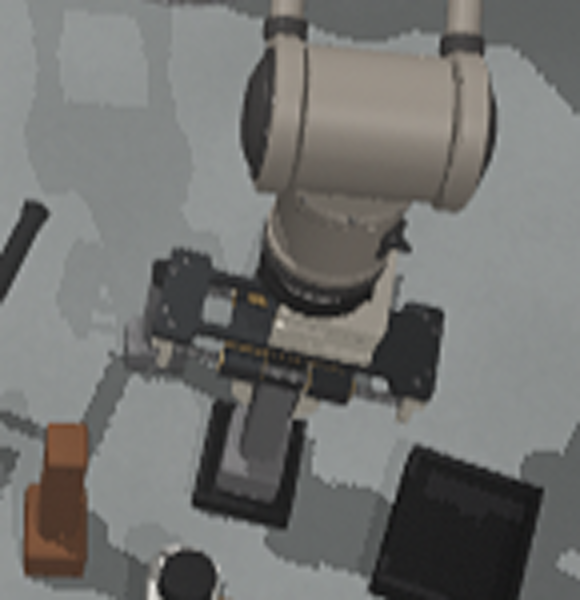

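The scanner is seated in the dock at the original height, with floor contact. Releasing and checking.

Run:
```python
from m import *
jaws.ungrasp(); ctrl.pause(.3)
ctrl.servo_line([.5015,.3382,.30],v=.15)
ctrl.movep([.40,.13,.32],[180,0,9.7])
for k in("scene","top"):
    im=viewer.capture(k);cv2.imwrite(f"pics/b_{k}.png",im)
a=np.hstack([crop(cv2.imread("pics/b_scene.png"),225,150,150,140,3),crop(cv2.imread("pics/b_top.png"),110,120,110,140,3)]);cv2.imwrite("pics/b.png",a)
cv2.imwrite("pics/b2.png",crop(cv2.imread("pics/b_scene.png"),100,100,260,180,3))
print(get_time())
```

```text
21.6083
```

View pics/b.png

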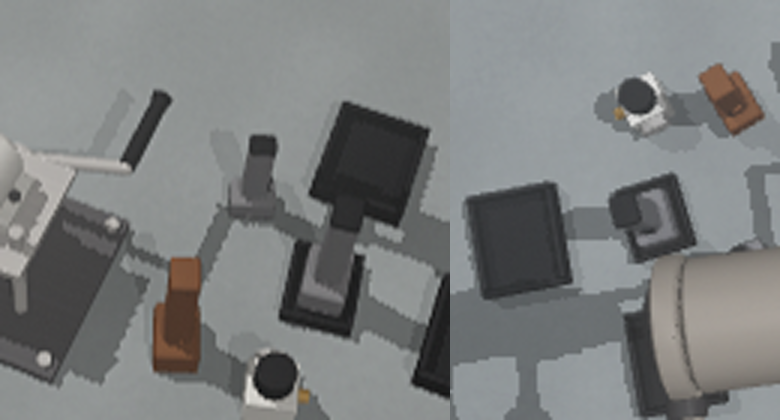

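View pics/b2.png

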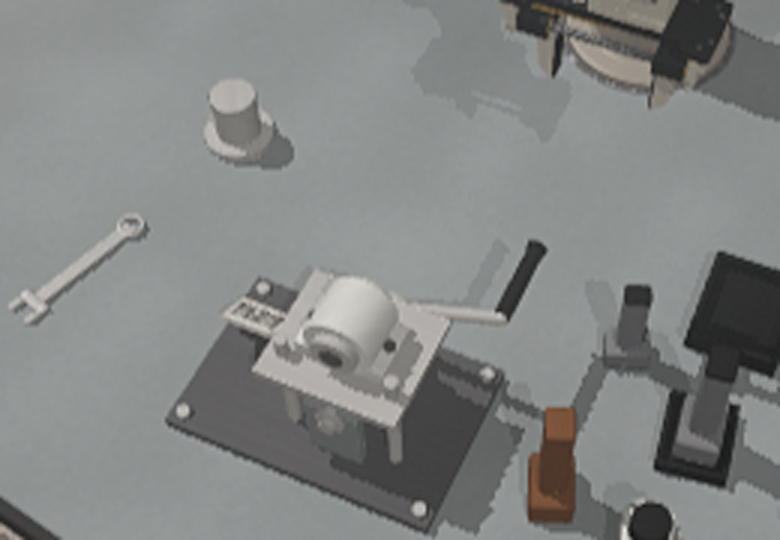

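The scanner is upright in its dock (scene-crop (330,240)), and nothing else has moved. Now the lever.

Run:
```python
from m import *
yw=9.7;c,s=np.cos(np.radians(yw)),np.sin(np.radians(yw))
ax=np.array([.5323,.0072,.085]); yh=np.array([-s,c,0]); o=[180,0,yw]
P=lambda a: ax+.130*(np.cos(a)*yh+np.sin(a)*np.array([0,0,1]))-np.array([0,0,.019])
a0=np.radians(25)
p=P(a0); ctrl.movep(p+[0,0,.12],o)
print(ctrl.servo_line(p,v=.12,threshold=10),p,get_position())
for k in("scene","top"): cv2.imwrite(f"pics/l_{k}.png",viewer.capture(k))
a=np.hstack([crop(cv2.imread("pics/l_scene.png"),190,110,130,150,3),crop(cv2.imread("pics/l_top.png"),180,90,130,150,3)]);cv2.imwrite("pics/l.png",a)
```

```text
False [0.5124 0.1233 0.1209] [0.513  0.1234 0.1218]
```

View pics/l.png

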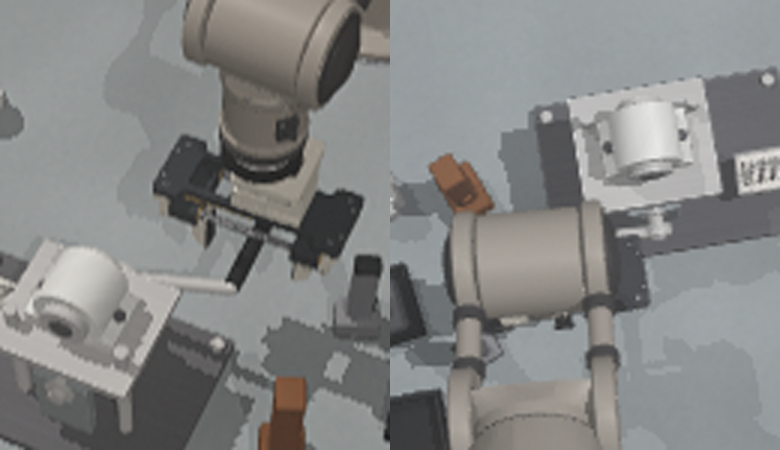

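The fingers straddle the handle (scene-crop (250,255)). Closing and swinging it up.

Run:
```python
from m import *
yw=9.7;c,s=np.cos(np.radians(yw)),np.sin(np.radians(yw))
ax=np.array([.5323,.0072,.085]); yh=np.array([-s,c,0]); o=[180,0,yw]
P=lambda a: ax+.130*(np.cos(a)*yh+np.sin(a)*np.array([0,0,1]))-np.array([0,0,.019])
jaws.gripper_close(effort=45)
print(get_opening()*92,get_ft_force())
for d in np.linspace(25,90,11)[1:]:
    r=ctrl.servo_line(P(np.radians(d)),v=.08,threshold=50)
    print(d,r,get_opening()*92,get_ft_force())
    if r: break
ctrl.pause(.5)
print(get_position(),P(np.pi/2),get_ft_force(),get_time())
for k in("scene","top"): cv2.imwrite(f"pics/m_{k}.png",viewer.capture(k))
a=np.hstack([crop(cv2.imread("pics/m_scene.png"),160,110,130,150,3),crop(cv2.imread("pics/m_top.png"),180,90,130,150,3)]);cv2.imwrite("pics/m.png",a)
cv2.imwrite("pics/m2.png",crop(cv2.imread("pics/m_scene.png"),150,130,130,110,6))
```

```text
16.673415574959353 [ 0.4518 -5.4854 -0.9149]
31.5 False 16.68416106001601 [ 4.5032  0.0729 -9.7057]
38.0 False 17.091456111430833 [  3.7642   3.3679 -10.133 ]
44.5 False 16.516619936337865 [ 2.2953  7.536  -5.879 ]
51.0 False 16.688017225076095 [-0.0267 12.2699 -3.0456]
57.5 False 17.079230189825005 [-2.6505 15.2736  2.6537]
64.0 False 16.869722987263643 [-6.2359 18.4343 10.6077]
70.5 False 16.78229754305388 [-8.9816 20.1716 21.2925]
77.0 False 16.575988343861884 [-8.552  13.3431 20.2166]
83.5 False 16.549736804608983 [-8.0036 12.194  18.0087]
90.0 False 16.62714759446652 [-6.2223  8.1685 15.235 ]
[0.5319 0.0094 0.1989] [0.5323 0.0072 0.196 ] [-5.8233  8.753  14.4226] 28.4583
```

View pics/m.png

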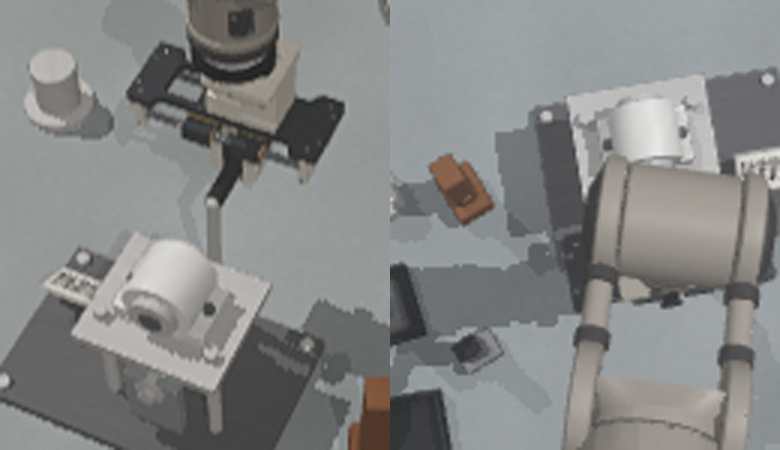

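View pics/m2.png

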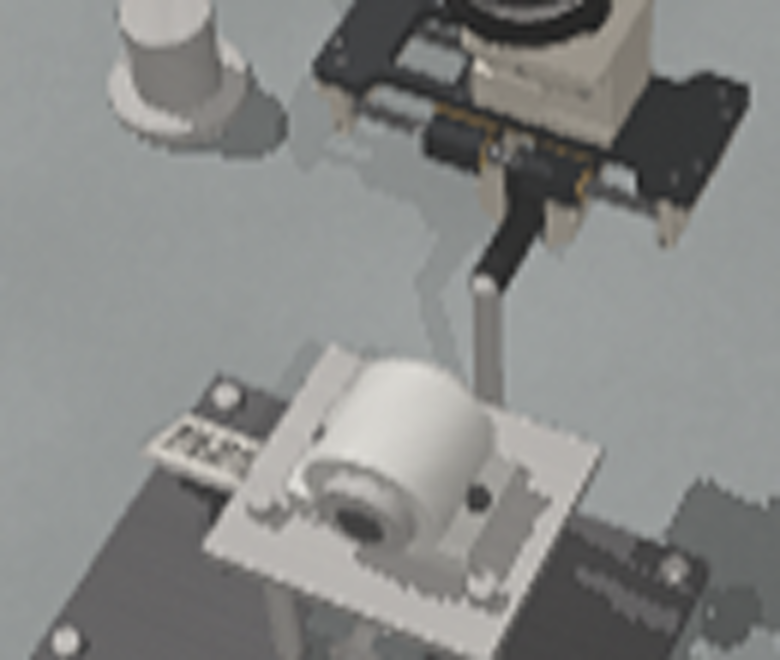

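Run:
```python
from m import *
yw=9.7;c,s=np.cos(np.radians(yw)),np.sin(np.radians(yw))
b=np.array([.6683-.085*c,.0305-.085*s,.085]); yh=np.array([-s,c,0])
for l in (.95,1.05,1.135,1.22,1.3):
    a=l+np.radians(25); P=b+.13*(np.cos(a)*yh+np.sin(a)*np.array([0,0,1])); print(l,proj("scene",P))
f=b-.005*np.array([c,s,0]); print("seen arm end",T((484,283),(150,130),6))
print(get_position(),get_ft_force(),get_time())
# table lift: same table corners before/after
```

```text
0.95 [237.3791 179.7462]
1.05 [233.2706 177.8884]
1.135 [229.7698 176.5179]
1.22 [226.2951 175.3514]
1.3 [223.0766 174.4482]
seen arm end [230.25 176.75]
[0.532  0.0094 0.1989] [-5.861   8.705  14.4555] 28.5583
```

The arm end is seen at (230.3,176.8), against (229.8,176.5) predicted at 1.135, so the lever is at about 1.12. Last comparison of the loose parts before handing in.

Run:
```python
from m import *
a=cv2.imread("pics/scene_raw.png");b=viewer.capture("scene")
for n,(x,y,w,h) in dict(bushing=(165,125,30,30),spanner=(100,168,55,42),regulator=(303,265,26,28)).items():
    r=cv2.matchTemplate(b[y-8:y+h+8,x-8:x+w+8],a[y:y+h,x:x+w],cv2.TM_CCOEFF_NORMED);_,v,_,l=cv2.minMaxLoc(r);print(n,v,np.array(l)-8)
cv2.imwrite("pics/f.png",crop(b,270,170,145,130,4))
```

```text
bushing 0.9996408820152283 [0 0]
spanner 0.9990649819374084 [0 0]
regulator 0.999800980091095 [0 0]
```

View pics/f.png

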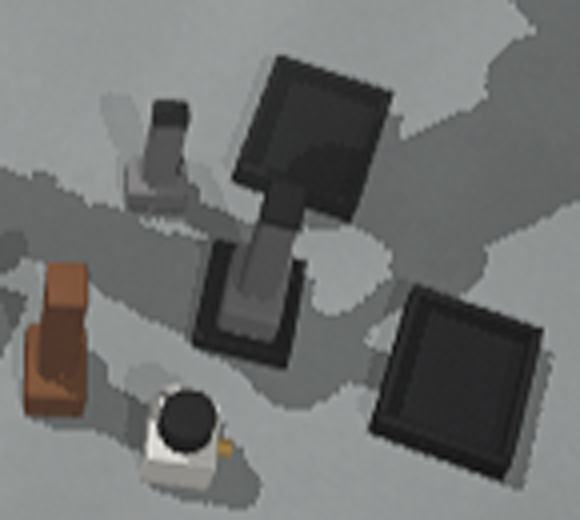

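The scanner is upright in its dock at (255,270), and the loose parts haven't moved. Handing in.

Run:
```python
from cell import *
print(get_opening()*92,get_time()); job.job_done()
```

```text
16.580037271590093 28.6083
the job is handed in; nothing more can be done
```

I handed the job in at 28.6 s with the gripper still holding the lever at the top of its swing; no verdict came back.

- **Scan:** I took the larger grey scanner from the smallest dock and aimed it squarely at the tag from about 8 cm. I held it there for about 2.8 s; the picture put the scanner head within about 2 px of where it should be.
- **Dock:** I returned the scanner to its dock and let go. The last picture shows it upright, and it was set down at the height it was picked up from.
- **Lever:** The camera view puts the lever at about 1.12 rad, against 1.135 for the highest point. I did not measure the table height itself.
- **Loose parts:** The bushing, regulator and spanner show no shift (0 px) between the first and last pictures.

**Disagreements:** With the lever held at the top, the tool sat 2–3 mm from its commanded position, under a steady load of about 18 N. The opening on the lever grip read 16.6 mm, against the 18 mm given for the bar; the grip held throughout the swing.

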